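# Release the filter cassette with the pin

## Task

The filter cassette of the grey dust unit has to come out for cleaning: take the release pin from its wooden stand, reach down through the slot in the unit's top, feel gently along the ledge inside for the sprung latch plate and press it down until the cassette springs out. Then put the pin back in its stand, fully home, let go of it, and leave the other things on the bench where they are. Never push the pin on the unit with more than about 20 N.

Things in the scene. Friction and masses are not known exactly. Their poses are not given: they have to be found in the camera images.
- unit: Dust filter unit, fixed grey steel box, 180 deep (x) x 220 wide (y) x 115 high; origin at the centre of its underside; its own -x is the front, which faces roughly towards the robot, z up. On the cover's rear half stand a hose port (54 diameter, 45 high) and a dial (12 high). In the front, below, sits the black cassette.
- slot (a point): Centre of the access slot in the unit's flat top, at the top surface (115 above the bench, 20 in front of the unit's centre); axes parallel to the unit's. The slot is 12 wide (its x) and 68 long (its y), through a 4 mm cover. More than 20 N from the pin on any part of the unit may damage it (25 N counts as damage).
- ledge_mid (a point): Point 25 below the slot's centre, on the flat steel ledge under the whole slot; axes as the slot's. The ledge is bedded on rubber and sinks 1 mm per 5 N, at most 8. The ledge has one notch, 11 wide along y and wider than the slot in x, its centre anywhere within 26 either side of this point: not measured or shown. In the notch is the latch plate.
- latch_level (a point): Point 29 below the slot's centre: height of the latch plate's top at rest, 4 below the ledge (its place along y is not shown). Pushed straight down by the pin it yields on a spring: about 3.5 N to start, 6 N at 5 mm down, where it lets the cassette go, 9.5 N at 12 mm, where it meets a rigid stop. It springs back when let go.
- cassette (a joint): How far the black filter cassette (200 wide, 56 high front, no handle) stands out of the unit's front, m: 0 shut and latched, 0.045 fully out. A spring drives it out towards the unit's -x once the latch is tripped; it stays out by itself.
- pin: Release pin: steel shaft 7 diameter with a slightly tapered flat tip, pale wooden round handle 22 diameter. Origin at the tip's centre, z along the pin towards the handle. Collar 16 diameter from 45 to 49 above the tip; the handle runs from 75 to 125 above the tip; 70 g. At the start it stands upright in the stand, hanging on its collar. The collar does not pass through the slot.
- stand_hole0 (a point): Mouth centre of the hole in the pin's stand (top surface, z up). The stand is a fixed wooden block 70 x 90 x 55 high; the square hole is 10 wide, 50 deep, chamfered by 2. Fully home, the pin's collar rests on the block's top, so the tip is 45 below this point.
- sanding_block: Bystander: cork sanding block 110 x 65 x 30, leave alone
- glue_bottle: Bystander: white glue bottle, 56 diameter, 150 high, leave alone
- screwdriver: Bystander: screwdriver lying down, 200 long, leave alone
- screw_jar: Bystander: glass screw jar, 70 diameter, 85 high, leave alone
- try_square: Bystander: try square lying flat, wooden stock 120 long and steel blade 160 long, leave alone
- drill: Bystander: cordless drill standing on its battery, about 210 high and 200 long, leave alone
Mind the look-alikes: they are no part of the job. There is more than one size of the pin; the job needs the smallest.

How it is judged (in metres and radians):
On the way, in this order (a step that is already met when the one before it is completed fails the run):
1. the pin's tip is inside the slot (z of pin in the frame of slot below -0.008 m and x of pin in the frame of slot between -0.007 and 0.007 m and y of pin in the frame of slot between -0.035 and 0.035 m), for 0.1 s.
2. the cassette has sprung out while the pin is in the slot (value of joint cassette above 0.03 m and horizontal distance between pin and slot below 0.04 m and z of pin in the frame of slot below 0.02 m), for 0.05 s.
At the end, for the whole second after the job is handed in: The cassette stands at least 35 mm out of the unit, and the pin stands released and at rest in its stand: tip within 6 mm of the hole's axis and at least 41 mm below the mouth, tilted less than 0.12 rad (value of joint cassette above 0.035 m and horizontal distance between pin and stand_hole0 below 0.006 m and z of pin in the frame of stand_hole0 below -0.041 m and angle between pin's own z axis and vertical below 0.12 rad and linear speed of pin below 0.02 m/s); the robot touches nothing.
It fails at once if the pin pressed on the filter unit with more than 25 N (contact force between pin and unit above 25 N).
It fails at once if a bystander was moved by more than 25 mm (distance of any of sanding_block, glue_bottle, screwdriver, screw_jar, try_square, drill from where it was at the start of the episode above 0.025 m).
It also fails if it takes over 72 s, if anything falls off the work surface, if the arm or the gripper's body presses on something with over 40 N, if the wrist force passes 120 N, or if a joint passes its speed limit or range.

## Robot

A 6-joint arm with a two-finger parallel gripper is mounted at the origin on the work surface. World frame = base frame: x ahead of the robot, y to its left, z up, the work surface at z = 0. Lengths are in m, angles in degrees, forces in N, time in s.
With the tool pointing down it reaches from about 0.4 to 0.825 m from the base axis. Payload 7 kg.
Tool frame: the origin (TCP) lies on the front face of the gripper's body, between the roots of the fingers; the fingertips stand 66 mm ahead of it and the grasp point (between the pads) lies 47 mm ahead of it; z points along the fingers, y is the line along which they close (so a half turn about z gives the same grasp; the last joint's range is limited). The gripper opens to 88 mm and grips with 3 to 60 N. Pads are 19 mm wide; open, the fingers measure 130 mm over their backs; the gripper's body (78 mm by 193 mm) begins 47 mm behind the grasp point.
Start: joints at [16.507, 20.546, 0.682, 0, -70.136, -16.507], TCP at [0.675, -0, 0.292] pointing down, gripper open.
Joint ranges: [-176.03, 176.03], [-82.01, 121.73], [-58.28, 71.71], [-173.87, 95.51], [-174.79, -0.11], [-173.66, 173.66]. Speed limits (degrees/s): [136.94, 136.94, 172.46, 180, 180, 180].

## Interface

Orientations are given as [roll, pitch, yaw] about the fixed x, y, z axes, in that order (R = Rz(yaw) Ry(pitch) Rx(roll)).
In Python, from plant import ctrl gives the robot as it stands.
- The arm moves only by the tool send_rows, never from a script. Its argument "deltas" is a list of rows, each a list of 2 entries, a list of its own where there are three numbers: the shift along the tool's x, y, z each as a share of 800 mm, from -1 to 1, then the turn about the tool's z as a share of 90 degrees, from -1 to 1. A call has exactly 5 rows; each row is the pose to reach, as a shift and turn from the pose commanded when the call began, along the tool's axes at that moment; what a row does not reach only later rows make up. A row lasts 1/12 s, in which the tool goes at most 41.7 mm and 7.16 degrees, less where a joint would pass 70% of its speed; a pose out of reach is approached as far as the arm can. A call with a number of a shift or a turn outside -1 to 1 is refused whole. A call with a gripper value outside its range is refused whole. "gripper" is the opening, from 0 (shut) to 1 (fully open), set as the call begins (left out, the last holds). The fingers move at their own pace and stop on an object; the grip force is fixed at half the most. Time passes only in rows, so rows that repeat a pose let the fingers close, or fill a call up. It gives the time, the measured TCP pose, the force, the opening and the grip force at its end, in the units of the state.
- ctrl.get_obs(): the state, without advancing time (a new reading comes with each control period).
- ctrl.snapshot(name): name is "scene" or "side" or "wrist"; returns a dict with "color" (480x640x3 uint8, red, green, blue), "vertical_fov" (degrees; the focal length in pixels is half the picture's height over the tangent of half this angle, whatever the lens; pixels are square), "cx", "cy" (the principal point, pixels), "rvec" (rotation vector, rad) and "tvec" (3), from world to camera coordinates, as OpenCV has them. Camera axes: x right, y down, z forward; pixel columns grow to the right and rows downward; lengths in m; the calibration is good to about 2 mm. The wrist camera is an equidistant fisheye: a pixel r from the principal point sees the ray r / f radians off the axis. A picture is of the moment at which its call begins. There is no depth.
- ctrl.close_job(): hands the job in; it is judged then, once.
Trained networks look in a picture, given as the dict that the camera call returned (one of the last four; its "shot" number tells which), for a name from the list of things; names that differ only in an ending like _2 or _b are one class to them, and where a whole thing is asked for, a point or a joint stands for the part that bears it (a point fixed in the world has none). Each returns a list of dicts, best first, with "conf" (0 to 1); they miss things now and then, are a little off and sometimes report something else, mostly with a low value. They report only what shows in the picture. A call takes as long as a camera call. They do not tell look-alikes from the thing itself.
- ctrl.boxes_of(picture, thing): "xy" ([column, row] as shares, 0 to 1, of the picture: columns of its width, rows of its height, amid what is visible of it).
- ctrl.cut_out(picture, thing): "pixels" (480x640 bool, what is visible of it) and "xy" ([column, row] as shares, 0 to 1, of the picture: columns of its width, rows of its height, amid what is visible of it).
The state is a dict: "clock": time; "joint_pos": joint angles; "qvel": joint speeds; "tau": joint torques, N m; "tool_pos": TCP position; "orientation": TCP orientation; "force": force on the tool from outside, world axes, zero at the start; "moment": the same for the moment, N m; "opening": finger opening in m; "gripper_force": force on a finger pad.
Only numpy, scipy, OpenCV 4.12 (cv2) and the standard library are available. Lean on these libraries where they do the work, as an engineer would, in place of code of your own. Each camera call takes 0.05 s, during which the arm holds its last target. There are 200 camera calls.

## Working session

There is one attempt and no reset: what is moved stays moved. The work goes in short steps, Python scripts to look and compute and a tool call to move; the robot and the scene stay as the last step left them, time stands still between calls to the robot, and variables do not carry over. Pictures are saved under pics/ and viewed, at most 10 in all, crops included, and the job is handed in when it is done.

Besides the shell and the picture viewer there is one more tool, called as name(argument=value, ...) on one line, values as JSON. send_rows: Moves the arm, as the interface text tells. Shift numbers are shares of 800 mm and turn numbers shares of 90 degrees, none past 1 either way. Its arguments: {"type":"object","properties":{"deltas":{"type":"array","items":{"type":"array"}},"gripper":{"type":"number"}},"required":["deltas"]}

```bash
ls; mkdir -p pics
cat > h.py <<'E'
import numpy as np, cv2
from scipy.spatial.transform import Rotation as R
def ray(p,u,v):
    """camera centre and world ray for pixel"""
    f=240/np.tan(np.radians(p["vertical_fov"])/2)
    M=cv2.Rodrigues(np.array(p["rvec"],float))[0]; t=np.array(p["tvec"],float).ravel()
    x,y=(u-p["cx"])/f,(v-p["cy"])/f
    if p.get("fish"):
        r=np.hypot(x,y); d=np.array([x/r*np.sin(r),y/r*np.sin(r),np.cos(r)]) if r>1e-9 else np.array([0,0,1.])
    else: d=np.array([x,y,1.])
    return -M.T@t, M.T@d/np.linalg.norm(d)
def at_z(p,u,v,z):
    c,d=ray(p,u,v); return c+d*(z-c[2])/d[2]
def proj(p,X):
    f=240/np.tan(np.radians(p["vertical_fov"])/2)
    M=cv2.Rodrigues(np.array(p["rvec"],float))[0]; q=np.atleast_2d(X)@M.T+np.array(p["tvec"],float).ravel()
    if p.get("fish"):
        r=np.hypot(q[:,0],q[:,1]); th=np.arctan2(r,q[:,2]); s=f*th/np.maximum(r,1e-9)
    else: s=f/q[:,2]
    return np.c_[p["cx"]+q[:,0]*s,p["cy"]+q[:,1]*s]
def shot(ctrl,name,save=None):
    p=ctrl.snapshot(name); p["fish"]=name=="wrist"
    if save: cv2.imwrite("pics/%s.png"%save,p["color"][:,:,::-1])
    return p
E
cat > a.py <<'E'
from plant import ctrl; from h import *
for n in ["scene","side","wrist"]:
    p=shot(ctrl,n,n+"0")
    c,d=ray(p,p["cx"],p["cy"]); print(n,p["vertical_fov"],p["cx"],p["cy"],c.round(3),d.round(3))
    for t in ["unit","slot","pin","stand_hole0","cassette"]:
        try:
            print(t,[(np.round(np.array(b["xy"])*[640,480],0).tolist(),round(b["conf"],2)) for b in ctrl.boxes_of(p,t)])
        except Exception as e: print(t,e)
E
python3 a.py
```

```text
pics
scene 54.22893737198438 324.3804219280909 242.1691321826792 [ 0.961 -0.733  0.673] [-0.413  0.722 -0.554]
unit [([343.0, 349.0], 0.67), ([352.0, 247.0], 0.64)]
slot [([350.0, 246.0], 0.65)]
pin [([252.0, 299.0], 0.86), ([216.0, 272.0], 0.83), ([229.0, 326.0], 0.65)]
stand_hole0 [([258.0, 330.0], 0.97), ([350.0, 248.0], 0.56)]
cassette []
side 52.471627974051195 316.78679441695004 245.19419870149548 [-0.095 -0.645  0.876] [ 0.524  0.545 -0.655]
unit [([305.0, 237.0], 0.91)]
slot []
pin [([428.0, 306.0], 0.96), ([356.0, 312.0], 0.75), ([382.0, 289.0], 0.55)]
stand_hole0 [([385.0, 320.0], 0.56), ([244.0, 156.0], 0.44), ([303.0, 234.0], 0.16)]
cassette [([275.0, 250.0], 0.95)]
wrist 65.70646984690485 318.9149228892297 235.99704705195728 [ 0.675 -0.066  0.385] [ 0.     0.243 -0.97 ]
unit [([406.0, 247.0], 0.93)]
slot [([407.0, 250.0], 0.76), ([324.0, 37.0], 0.54)]
pin [([586.0, 11.0], 0.92), ([489.0, 1.0], 0.6)]
stand_hole0 [([479.0, 29.0], 0.63)]
cassette []
```

View pics/scene0.png

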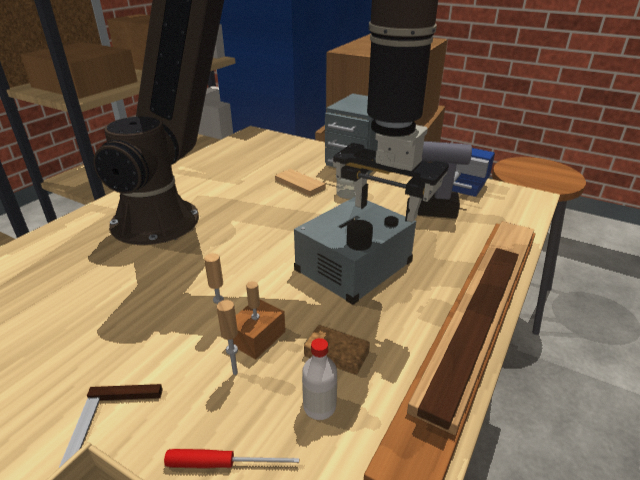

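View pics/side0.png

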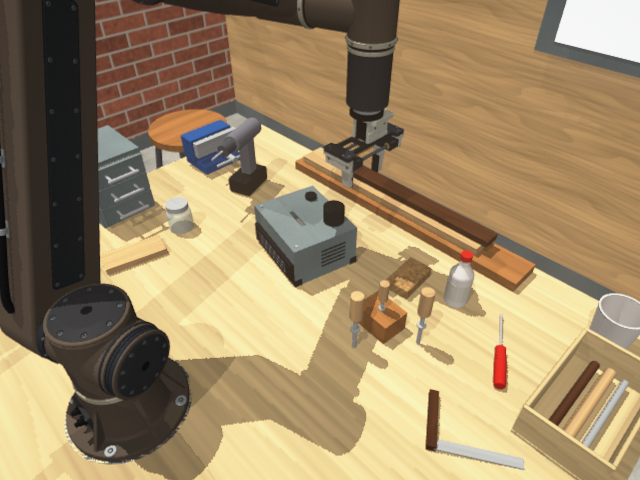

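View pics/wrist0.png

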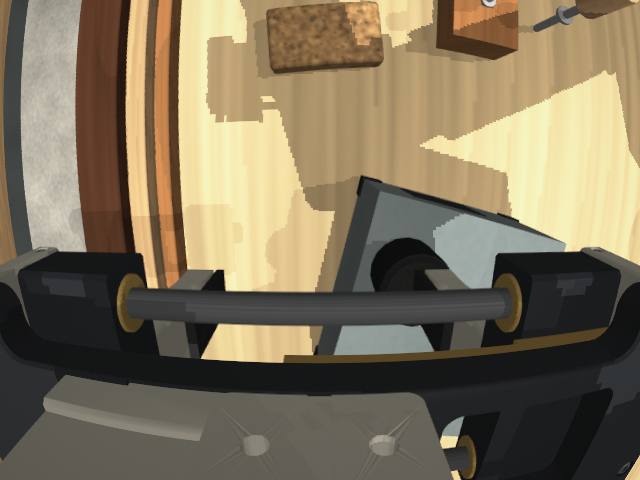

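The bench shows the grey unit at about (350,245) in the scene view and (305,237) in the side view. The small pin stands in the wooden block, at scene (252,299) and side (382,289), with a larger pin standing on each side. I'll triangulate the pin, stand and slot from an enlarged composite.

```bash
cat > b.py <<'E'
from plant import ctrl; from h import *
a=shot(ctrl,"scene"); b=shot(ctrl,"side")
def crop(p,u,v,w,h,k): return cv2.resize(np.ascontiguousarray(p["color"][v:v+h,u:u+w,::-1]),None,fx=k,fy=k,interpolation=cv2.INTER_CUBIC)
A=np.vstack([crop(a,290,185,130,100,3),crop(a,190,240,130,100,3)])
B=np.vstack([crop(b,245,180,130,100,3),crop(b,330,260,130,100,3)])
cv2.imwrite("pics/comp.png",np.hstack([A,B]))
for p,n in((a,"scene"),(b,"side")):
  for t in ["pin","stand_hole0"]:
    for m in ctrl.cut_out(p,t):
        ys,xs=np.nonzero(m["pixels"]); 
        top=ys.min(); print(n,t,round(m["conf"],2),"box",xs.min(),ys.min(),xs.max(),ys.max(),"top3",xs[ys<=top+3].mean().round(1), at_z(p,xs[ys<=top+6].mean(),top+4,.135).round(3))
E
python3 b.py
```

```text
scene pin 0.76 box 246 282 259 320 top3 251.6 [ 0.518 -0.222  0.135]
scene pin 0.67 box 203 254 223 303 top3 211.9 [ 0.396 -0.192  0.135]
scene pin 0.58 box 217 300 237 374 top3 225.8 [ 0.509 -0.284  0.135]
scene pin 0.5 box 418 142 471 218 top3 443.1 [0.613 0.604 0.135]
scene pin 0.29 box 294 199 415 303 top3 352.8 [0.541 0.152 0.135]
scene stand_hole0 0.78 box 234 301 284 357 top3 263.3 [ 0.569 -0.252  0.135]
side pin 0.82 box 348 291 364 347 top3 356.8 [ 0.447 -0.2    0.135]
side pin 0.68 box 415 288 434 343 top3 427.4 [ 0.558 -0.297  0.135]
side pin 0.5 box 378 281 388 310 top3 384.1 [ 0.509 -0.221  0.135]
side stand_hole0 0.9 box 360 292 406 343 top3 374.6 [ 0.469 -0.225  0.135]
```

View pics/comp.png

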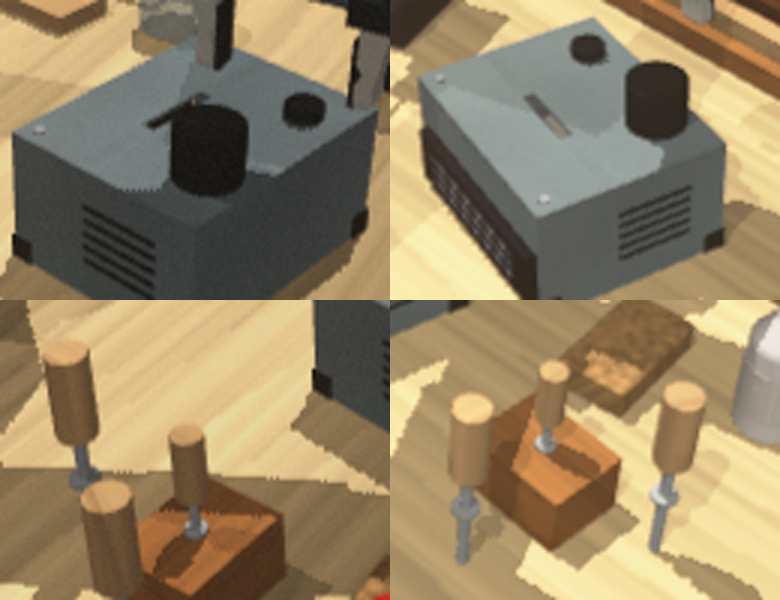

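```bash
cat > c.py <<'E'
from plant import ctrl; from h import *
a=shot(ctrl,"scene"); b=shot(ctrl,"side")
f=lambda p,L,z:[print(" ",at_z(p,u,v,z)[:2].round(4)) for u,v in L]
print("pin top");f(a,[(252.3,285)],.135);f(b,[(385,283.3)],.135)
print("collar");f(a,[(190+196/3,240+226/3)],.059);f(b,[(330+155/3,260+142/3)],.059)
print("big pins tips side");f(b,[(354.7,347.7),(418,343)],0); print("tops ~");
print("stand top side: L,B?,R,F");f(b,[(330+(480-390)/3,260+170/3),(330+(620-390)/3,260+160/3),(330+(553-390)/3,260+205/3)],.055)
print("stand scene R, F");f(a,[(190+285/3,240+215/3)],.055)
print("unit side FL,BL,BR,FR");f(b,[(255,206),(313.3,186),(356.7,228.3),(295,252.3)],.115)
print("unit scene FR?,BR,BL");f(a,[(295,229),(355,261),(415.7,222.3)],.115)
print("slot side");f(b,[(291,212.3),(304,224.3)],.115)
print("slot scene");f(a,[(340,227),(359.3,216.7)],.115)
E
python3 c.py
```

```text
pin top
  [ 0.5167 -0.2192]
  [ 0.5146 -0.2187]
collar
  [ 0.5152 -0.2176]
  [ 0.5139 -0.2181]
big pins tips side
  [ 0.4242 -0.2225]
  [ 0.5344 -0.3124]
tops ~
stand top side: L,B?,R,F
  [ 0.4618 -0.2004]
  [ 0.5428 -0.2662]
  [ 0.4748 -0.259 ]
stand scene R, F
  [ 0.5558 -0.1768]
unit side FL,BL,BR,FR
  [0.5069 0.2159]
  [0.6811 0.1756]
  [ 0.6286 -0.0348]
  [0.459  0.0063]
unit scene FR?,BR,BL
  [0.4614 0.0078]
  [ 0.6328 -0.0333]
  [0.6848 0.1726]
slot side
  [0.5562 0.1289]
  [0.5461 0.0687]
slot scene
  [0.5444 0.0664]
  [0.5617 0.1296]
```

```bash
cat > plan.py <<'E'
import sys; from plant import ctrl; from h import *
def plan(pos,yawdir=None):
    """pos: TCP target; yawdir: wanted world direction angle (deg) of the tool y line (mod 180)"""
    o=ctrl.get_obs(); M=R.from_euler("xyz",o["orientation"],degrees=True).as_matrix()
    d=M.T@(np.array(pos)-o["tool_pos"]); t=0
    if yawdir is not None:
        g=M.T@np.array([np.cos(np.radians(yawdir)),np.sin(np.radians(yawdir)),0]); t=np.degrees(np.arctan2(-g[0],g[1])); t=(t+90)%180-90
    print("pose",np.round(o["tool_pos"],4),np.round(o["orientation"],2),"j",np.round(o["joint_pos"],1),"F",np.round(o["force"],2))
    print("mm",(d*1000).round(2),"shares",(d/.8).round(5),"turn",round(t,2),"share",round(t/90,4))
if __name__=="__main__":
    a=[float(x) for x in sys.argv[1:]]; plan(a[:3],a[3] if len(a)>3 else None)
E
python3 plan.py .515 -.2184 .292 52
python3 - <<'E'
from plant import ctrl; from h import *
b=shot(ctrl,"side")
for z in(.1,.125,.15,.175,.2): print(z,proj(b,[[.424,-.2225,z],[.5344,-.3124,z]]).round(0).tolist())
print("slot check",proj(b,[[.5518,.0972,.115]]))
E
```

```text
pose [ 0.675  -0.      0.2922] [180.   0. -90.] j [ 16.5  20.5   0.7  -0.  -70.1 -16.5] F [ 0.17 -0.63 -0.23]
mm [2.1839e+02 1.5996e+02 1.6000e-01] shares [2.7299e-01 1.9995e-01 2.0000e-04] turn -52.0 share -0.5778
0.1 [[357.0, 318.0], [424.0, 313.0]]
0.125 [[357.0, 310.0], [426.0, 305.0]]
0.15 [[358.0, 302.0], [428.0, 297.0]]
0.175 [[359.0, 293.0], [429.0, 288.0]]
0.2 [[359.0, 284.0], [431.0, 279.0]]
slot check [[298.00645423 218.37613218]]
```

send_rows(deltas=[[[0.05,0.037,0],-0.08],[[0.1,0.073,0],-0.16],[[0.13,0.095,0],-0.23],[[0.17,0.125,0],-0.3],[[0.2,0.146,0],-0.36]], gripper=1)

```text
clock: 1.77
tool_pos: [0.5561, -0.1618, 0.2924]
orientation: [-180.0, -0.0, -57.3]
force: [-0.0, -0.3, -0.3]
opening: 0.0877
gripper_force: 0.0
```

```bash
python3 plan.py .515 -.2184 .292 52
```

```text
pose [ 0.5561 -0.1618  0.2924] [-1.800e+02 -1.000e-02 -5.729e+01] j [  3.1  11.6 -11.7   0.  -66.7  29.6] F [-0.   -0.28 -0.32]
mm [25.43 65.14  0.44] shares [0.03178 0.08143 0.00055] turn -19.29 share -0.2144
```

send_rows(deltas=[[[0.012,0.03,0.01],-0.07],[[0.025,0.06,0.03],-0.14],[[0.032,0.081,0.05],-0.214],[[0.032,0.081,0.06],-0.214],[[0.032,0.081,0.06],-0.214]])

```text
clock: 2.18
tool_pos: [0.5158, -0.2169, 0.2425]
orientation: [179.9, 0.1, -38.5]
force: [0.0, 0.4, 0.3]
opening: 0.0879
gripper_force: 0.0
```

```bash
python3 plan.py .515 -.2184 .160 52
python3 - <<'E'
from plant import ctrl; from h import *
p=shot(ctrl,"wrist","w1")
print(proj(p,[[.515,-.2184,.135],[.515,-.2184,.059]]))
for m in ctrl.cut_out(p,"pin"):
    ys,xs=np.nonzero(m["pixels"]); print(round(m["conf"],2),xs.min(),xs.max(),ys.min(),ys.max())
E
```

```text
pose [ 0.5158 -0.2169  0.2425] [ 1.7993e+02  1.4000e-01 -3.8530e+01] j [ -2.8  12.  -18.   -0.  -60.1  54.3] F [0.04 0.35 0.33]
mm [ 0.55  1.6  82.52] shares [0.00069 0.002   0.10315] turn -0.53 share -0.0059
[[320.21206629 261.27193031]
 [319.77095982 230.35927346]]
0.79 375 427 284 353
0.68 384 476 105 164
0.57 304 340 222 282
```

View pics/w1.png

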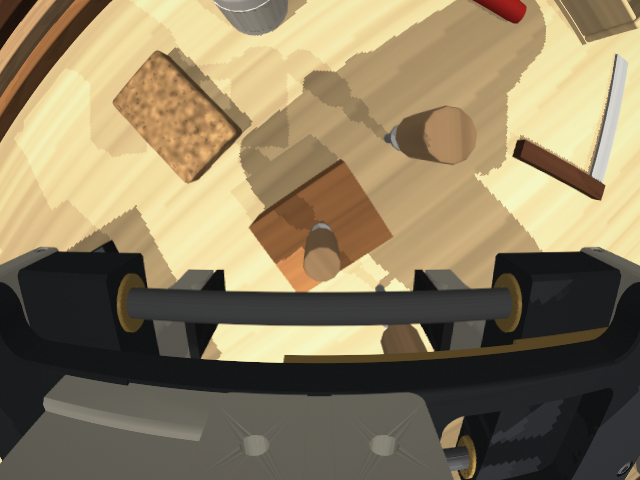

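The wrist view shows the small pin's top at (322,263), within 2 px of the prediction. The large pins are clear of the fingers, so I'm descending.

send_rows(deltas=[[[0.001,0.002,0.04],-0.006],[[0.001,0.002,0.07],-0.006],[[0.001,0.002,0.09],-0.006],[[0.001,0.002,0.103],-0.006],[[0.001,0.002,0.103],-0.006]])

```text
clock: 2.7
tool_pos: [0.5168, -0.2174, 0.1603]
orientation: [179.9, 0.1, -37.8]
force: [-0.4, 0.5, -0.9]
opening: 0.0874
gripper_force: 0.0
```

send_rows(deltas=[[[0,0,0],0],[[0,0,0],0],[[0,0,0],0],[[0,0,0],0],[[0,0,0],0]], gripper=0.15)

```text
clock: 3.12
tool_pos: [0.5172, -0.2181, 0.1626]
orientation: [-180.0, -0.1, -37.8]
force: [-0.8, -0.3, 0.4]
opening: 0.0595
gripper_force: 0.0
```

send_rows(deltas=[[[0,0,0],0],[[0,0,0],0],[[0,0,0],0],[[0,0,0],0],[[0,0,0],0]], gripper=0.15)

```text
clock: 3.53
tool_pos: [0.5168, -0.2181, 0.1617]
orientation: [180.0, 0.0, -37.8]
force: [0.5, 0.2, -0.6]
opening: 0.0265
gripper_force: 0.0
```

send_rows(deltas=[[[0,0,0],0],[[0,0,0],0],[[0,0,0],0],[[0,0,0],0],[[0,0,0],0]], gripper=0.05)

```text
clock: 3.95
tool_pos: [0.5168, -0.2181, 0.1618]
orientation: [-180.0, -0.0, -37.8]
force: [-0.5, -0.5, 0.1]
opening: 0.0214
gripper_force: 30.0
```

Run:
```python
from plant import ctrl; from h import *
P=[]
for i in range(6):
    o=ctrl.get_obs(); P.append(o["tool_pos"]); 
    if i<5: ctrl.snapshot("wrist")
print(np.round(P,4),np.mean(P,0).round(4),o["force"],o["moment"],o["opening"],o["gripper_force"])
```

```text
[[ 0.5168 -0.2181  0.1618]
 [ 0.5168 -0.2181  0.1617]
 [ 0.5168 -0.2181  0.1618]
 [ 0.5168 -0.2181  0.1617]
 [ 0.5168 -0.2181  0.1617]
 [ 0.5168 -0.2181  0.1617]] [ 0.5168 -0.2181  0.1617] [-0.41816042  1.10027617  0.03027479] [0.1171685  0.02593668 0.02828406] 0.021382127213092867 29.999542236328125
```

send_rows(deltas=[[[0,0,-0.02],0],[[0,0,-0.06],0],[[0,0,-0.11],0],[[0,0,-0.15],0],[[0,0,-0.175],0]])

```text
clock: 4.62
tool_pos: [0.5176, -0.2184, 0.3057]
orientation: [-179.9, -0.2, -37.8]
force: [-0.4, -0.6, 0.2]
opening: 0.0215
gripper_force: 30.0
```

```bash
python3 plan.py .5518 .0972 .3017 76.5; python3 plan.py .5168 -.2181 .1617 52
```

```text
pose [ 0.5176 -0.2184  0.3057] [-179.91   -0.23  -37.78] j [ -2.9   9.3 -12.8   0.1 -67.6  55.1] F [-0.36 -0.65  0.22]
mm [-166.34 -270.42    3.83] shares [-0.20792 -0.33802  0.00478] turn -24.28 share -0.2697
pose [ 0.5176 -0.2184  0.3057] [-179.91   -0.23  -37.78] j [ -2.9   9.3 -12.8   0.1 -67.6  55.1] F [-0.36 -0.65  0.22]
mm [ -1.42   0.47 144.04] shares [-0.00178  0.00059  0.18006] turn 0.22 share 0.0025
```

send_rows(deltas=[[[-0.02,-0.035,0],-0.05],[[-0.05,-0.08,0],-0.12],[[-0.08,-0.125,0],-0.18],[[-0.107,-0.17,0],-0.24],[[-0.135,-0.215,0],-0.27]])

```text
clock: 5.03
tool_pos: [0.5361, -0.0186, 0.302]
orientation: [-180.0, -0.0, -13.2]
force: [1.1, -0.3, -0.7]
opening: 0.0214
gripper_force: 30.0
```

```bash
python3 plan.py .5518 .0972 .2767 76.5
```

```text
pose [ 0.5361 -0.0186  0.302 ] [-1.7999e+02 -2.0000e-02 -1.3230e+01] j [ 19.    7.1 -16.   -0.  -66.9  57.8] F [ 1.12 -0.34 -0.66]
mm [ -11.2  -116.29   25.29] shares [-0.014   -0.14537  0.03162] turn 0.27 share 0.003
```

send_rows(deltas=[[[-0.004,-0.045,0],0],[[-0.008,-0.09,0],0],[[-0.012,-0.125,0.01],0],[[-0.014,-0.145,0.02],0],[[-0.014,-0.145,0.025],0]])

```text
clock: 5.45
tool_pos: [0.5526, 0.0978, 0.2803]
orientation: [180.0, 0.1, -13.3]
force: [-1.0, 0.5, -1.6]
opening: 0.0217
gripper_force: 30.0
```

send_rows(deltas=[[[0,0,0],0],[[0,0,0],0],[[0,0,0],0],[[0,0,0],0],[[0,0,0],0]])

```text
clock: 5.87
tool_pos: [0.5528, 0.0943, 0.2822]
orientation: [-180.0, -0.0, -13.6]
force: [-1.1, -0.0, -0.1]
opening: 0.0211
gripper_force: 30.0
```

```bash
python3 plan.py .5518 .0972 .2767 76.5
python3 - <<'E'
from plant import ctrl; from h import *
a=shot(ctrl,"scene"); b=shot(ctrl,"side"); o=ctrl.get_obs(); T=np.array(o["tool_pos"]); tip=T-[0,0,.1517]
def crop(p,u,v,w,h,k): return cv2.resize(np.ascontiguousarray(p["color"][v:v+h,u:u+w,::-1]),None,fx=k,fy=k,interpolation=cv2.INTER_CUBIC)
cv2.imwrite("pics/slot1.png",np.hstack([crop(a,310,170,80,100,5),crop(b,260,160,80,100,5)]))
print(T,tip)
for p,(u,v) in((a,(310,170)),(b,(260,160))):
    print("tip,collar proj in crop",((proj(p,[tip,tip+[0,0,.047],[.5518,.0972,.115]])-[u,v])*5).round(0).tolist())
E
```

```text
pose [0.5528 0.0943 0.2822] [-1.7997e+02 -3.0000e-02 -1.3570e+01] j [ 29.7  10.2 -14.8   0.  -64.9  46.7] F [-1.08 -0.05 -0.12]
mm [-1.63 -2.58  5.54] shares [-0.00204 -0.00323  0.00692] turn -0.07 share -0.0008
[0.55274212 0.09459964 0.28211861] [0.55274212 0.09459964 0.13041861]
tip,collar proj in crop [[196.0, 233.0], [200.0, 142.0], [196.0, 259.0]]
tip,collar proj in crop [[194.0, 269.0], [191.0, 193.0], [190.0, 292.0]]
```

View pics/slot1.png

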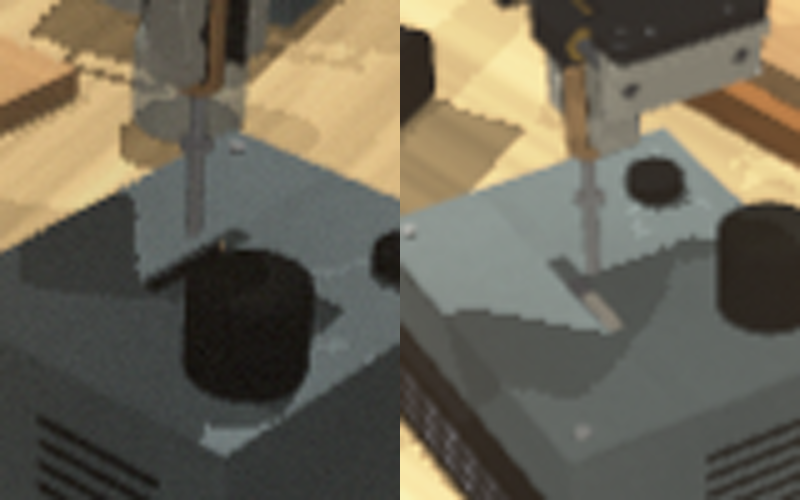

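The images agree with the projection. The tip is about 1 mm off along tool -x and about 3 mm off the slot centre, so I'll go to the slot's -y end and lower the pin gently.

send_rows(deltas=[[[-0.001,0.01,0],0],[[-0.001,0.02,0],0],[[-0.001,0.029,0],0],[[-0.001,0.029,0],0],[[-0.001,0.029,0.008],0]])

```text
clock: 6.38
tool_pos: [0.547, 0.0723, 0.2765]
orientation: [-179.9, -0.1, -13.5]
force: [0.5, 0.2, -0.9]
opening: 0.0213
gripper_force: 30.0
```

send_rows(deltas=[[[0,0,0.004],0],[[0,0,0.008],0],[[0,0,0.011],0],[[0,0,0.013],0],[[0,0,0.013],0]])

```text
clock: 6.8
tool_pos: [0.5463, 0.0729, 0.2644]
orientation: [180.0, 0.0, -13.5]
force: [-0.0, -1.6, -0.4]
opening: 0.0211
gripper_force: 30.0
```

send_rows(deltas=[[[0,0,0.002],0],[[0,0,0.005],0],[[0,0,0.01],0],[[0,0,0.016],0],[[0,0,0.016],0]])

```text
clock: 7.22
tool_pos: [0.5459, 0.0727, 0.2509]
orientation: [180.0, 0.1, -13.5]
force: [-0.8, -0.5, -0.9]
opening: 0.0215
gripper_force: 30.0
```

send_rows(deltas=[[[0,0,0.003],0],[[0,0,0.006],0],[[0,0,0.008],0],[[0,0,0.008],0],[[0,0,0.008],0]])

```text
clock: 7.63
tool_pos: [0.5464, 0.0728, 0.2457]
orientation: [180.0, 0.0, -13.5]
force: [0.2, -0.1, -1.9]
opening: 0.021
gripper_force: 30.0
```

send_rows(deltas=[[[0,0,0.001],0],[[0,0,0.002],0],[[0,0,0.003],0],[[0,0,0.003],0],[[0,0,0.003],0]])

```text
clock: 8.05
tool_pos: [0.5464, 0.0728, 0.2433]
orientation: [180.0, 0.0, -13.5]
force: [-1.4, -0.7, -0.2]
opening: 0.0215
gripper_force: 30.0
```

send_rows(deltas=[[[0,0,0.001],0],[[0,0,0.002],0],[[0,0,0.002],0],[[0,0,0.002],0],[[0,0,0.002],0]])

```text
clock: 8.47
tool_pos: [0.5465, 0.0728, 0.2418]
orientation: [-180.0, -0.0, -13.5]
force: [-0.1, 0.2, -0.9]
opening: 0.0215
gripper_force: 30.0
```

send_rows(deltas=[[[0,0,0.001],0],[[0,0,0.0015],0],[[0,0,0.0015],0],[[0,0,0.0015],0],[[0,0,0.0015],0]])

```text
clock: 8.88
tool_pos: [0.5466, 0.0728, 0.2409]
orientation: [-180.0, -0.0, -13.5]
force: [-1.2, -0.1, 4.0]
opening: 0.0215
gripper_force: 30.0
```

send_rows(deltas=[[[0,0,-0.003],0],[[0,-0.0037,-0.003],0],[[0,-0.0037,0.0005],0],[[0,-0.0037,0.0005],0],[[0,-0.0037,0.0005],0]])

```text
clock: 9.3
tool_pos: [0.5476, 0.076, 0.2406]
orientation: [-180.0, -0.1, -13.5]
force: [-0.3, 0.7, 3.7]
opening: 0.0215
gripper_force: 30.0
```

send_rows(deltas=[[[0,0,-0.003],0],[[0,-0.0037,-0.003],0],[[0,-0.0037,0],0],[[0,-0.0037,0],0],[[0,-0.0037,0],0]])

```text
clock: 9.72
tool_pos: [0.5477, 0.0789, 0.2395]
orientation: [-180.0, 0.0, -13.5]
force: [-0.4, 2.2, -2.6]
opening: 0.0217
gripper_force: 30.0
```

send_rows(deltas=[[[0,0,-0.003],0],[[0,-0.0037,-0.003],0],[[0,-0.0037,0],0],[[0,-0.0037,0],0],[[0,-0.0037,0],0]])

```text
clock: 10.13
tool_pos: [0.5483, 0.0813, 0.2399]
orientation: [180.0, 0.0, -13.5]
force: [-0.5, -0.5, -1.1]
opening: 0.0216
gripper_force: 30.0
```

send_rows(deltas=[[[0,0,-0.003],0],[[0,-0.0037,-0.003],0],[[0,-0.0037,0],0],[[0,-0.0037,0],0],[[0,-0.0037,0],0]])

```text
clock: 10.55
tool_pos: [0.5496, 0.0845, 0.2406]
orientation: [-180.0, -0.1, -13.5]
force: [0.5, -0.7, -0.2]
opening: 0.0217
gripper_force: 30.0
```

send_rows(deltas=[[[0,0,0],0],[[0,0,0],0],[[0,0,0],0],[[0,0,0],0],[[0,0,0],0]])

```text
clock: 10.97
tool_pos: [0.549, 0.0842, 0.2399]
orientation: [180.0, 0.0, -13.5]
force: [0.4, -0.4, -0.3]
opening: 0.0214
gripper_force: 30.0
```

send_rows(deltas=[[[0,0,-0.003],0],[[0,-0.0037,-0.003],0],[[0,-0.0037,0],0],[[0,-0.0037,0],0],[[0,-0.0037,0],0]])

```text
clock: 11.38
tool_pos: [0.5505, 0.0876, 0.2408]
orientation: [-179.9, -0.1, -13.5]
force: [0.4, 0.0, 3.8]
opening: 0.0216
gripper_force: 30.0
```

send_rows(deltas=[[[0,0,0],0],[[0,0,0],0],[[0,0,0],0],[[0,0,0],0],[[0,0,0],0]])

```text
clock: 11.8
tool_pos: [0.5503, 0.0874, 0.2406]
orientation: [-180.0, -0.1, -13.5]
force: [0.2, 1.9, 5.2]
opening: 0.0215
gripper_force: 30.0
```

The notch spans roughly y = 0.078–0.085, so I'm going back to its middle and pressing down.

send_rows(deltas=[[[0,0,-0.003],0],[[0,0.0074,-0.003],0],[[0,0.0074,-0.001],0],[[0,0.0074,0.002],0],[[0,0.0074,0.002],0]])

```text
clock: 12.22
tool_pos: [0.5481, 0.081, 0.2378]
orientation: [179.9, 0.1, -13.5]
force: [-0.7, 0.8, -0.9]
opening: 0.0213
gripper_force: 30.0
```

send_rows(deltas=[[[0,0,0.001],0],[[0,0,0.002],0],[[0,0,0.003],0],[[0,0,0.004],0],[[0,0,0.004],0]])

```text
clock: 12.63
tool_pos: [0.5485, 0.0812, 0.2358]
orientation: [180.0, -0.0, -13.5]
force: [-0.5, -1.5, 5.0]
opening: 0.021
gripper_force: 30.0
```

send_rows(deltas=[[[0,0,0.001],0],[[0,0,0.002],0],[[0,0,0.003],0],[[0,0,0.004],0],[[0,0,0.004],0]])

```text
clock: 13.05
tool_pos: [0.5485, 0.0812, 0.2326]
orientation: [180.0, -0.0, -13.5]
force: [-0.5, -1.4, 4.6]
opening: 0.0212
gripper_force: 30.0
```

send_rows(deltas=[[[0,0,0.001],0],[[0,0,0.0025],0],[[0,0,0.0025],0],[[0,0,0.0025],0],[[0,0,0.0025],0]])

```text
clock: 13.47
tool_pos: [0.5485, 0.0812, 0.2307]
orientation: [180.0, -0.0, -13.5]
force: [-2.0, -2.4, 6.1]
opening: 0.0214
gripper_force: 30.0
```

Run:
```python
from plant import ctrl; from h import *
b=shot(ctrl,"side"); print(ctrl.get_obs()["force"])
cv2.imwrite("pics/cas.png",cv2.resize(np.ascontiguousarray(b["color"][170:300,220:380,::-1]),None,fx=4,fy=4))
```

```text
[-1.77185875 -0.58160911  5.86960519]
```

View pics/cas.png

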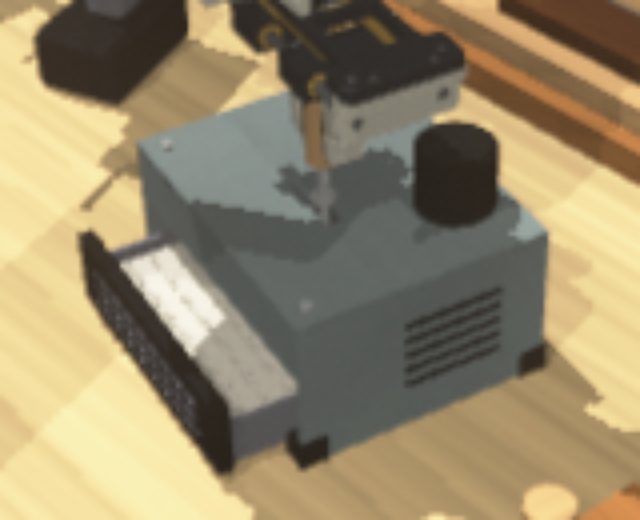

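The cassette is out: its front stands clear of the unit at about (160,350) in the crop. I'm withdrawing the pin and going back to the stand.

send_rows(deltas=[[[0,0,-0.01],0],[[0,0,-0.025],0],[[0,0,-0.05],0],[[0,0,-0.075],0],[[0,0,-0.09],0]])

```text
clock: 13.93
tool_pos: [0.549, 0.0817, 0.3044]
orientation: [-179.9, -0.1, -13.5]
force: [1.0, -0.6, -0.5]
opening: 0.0213
gripper_force: 30.0
```

```bash
python3 plan.py .5168 -.2181 .3017 52.2
```

```text
pose [0.549  0.0817 0.3044] [-1.7993e+02 -9.0000e-02 -1.3490e+01] j [ 28.7   8.8 -13.6   0.  -67.5  47.8] F [ 0.96 -0.58 -0.51]
mm [ 38.61 299.04   2.4 ] shares [0.04827 0.37379 0.003  ] turn 24.31 share 0.2701
```

send_rows(deltas=[[[0.005,0.04,0],0.04],[[0.011,0.085,0],0.11],[[0.017,0.13,0],0.18],[[0.023,0.18,0],0.25],[[0.028,0.22,0],0.27]])

```text
clock: 14.35
tool_pos: [0.5285, -0.0967, 0.3024]
orientation: [-180.0, 0.0, -38.2]
force: [0.8, 0.4, -0.9]
opening: 0.0215
gripper_force: 30.0
```

```bash
python3 plan.py .5168 -.2181 .2417 52.2
```

```text
pose [ 0.5285 -0.0967  0.3024] [-1.7998e+02  1.0000e-02 -3.8160e+01] j [ 10.5   7.2 -15.8  -0.  -67.   41.3] F [ 0.79  0.44 -0.92]
mm [ 65.81 102.71  60.71] shares [0.08226 0.12839 0.07589] turn -0.36 share -0.004
```

send_rows(deltas=[[[0.025,0.038,0],0],[[0.05,0.077,0],0],[[0.07,0.11,0],0],[[0.082,0.128,0],0],[[0.082,0.128,0],0]])

```text
clock: 14.77
tool_pos: [0.5177, -0.2189, 0.302]
orientation: [180.0, 0.0, -38.0]
force: [0.2, 1.6, -0.7]
opening: 0.0209
gripper_force: 30.0
```

send_rows(deltas=[[[0,0,0],0],[[0,0,0.03],0],[[0,0,0.06],0],[[0,0,0.06],0],[[0,0,0.06],0]])

```text
clock: 15.18
tool_pos: [0.5179, -0.2153, 0.2536]
orientation: [179.9, 0.1, -37.7]
force: [0.4, 0.1, 0.4]
opening: 0.0214
gripper_force: 30.0
```

send_rows(deltas=[[[0,0,0],0],[[0,0,0],0],[[0,0,0],0],[[0,0,0],0],[[0,0,0],0]])

```text
clock: 15.6
tool_pos: [0.5185, -0.216, 0.2549]
orientation: [-180.0, -0.1, -37.8]
force: [-0.4, 0.3, -1.3]
opening: 0.0214
gripper_force: 30.0
```

```bash
python3 plan.py .5168 -.2181 .2117 52.2
```

```text
pose [ 0.5185 -0.216   0.2549] [-1.7996e+02 -6.0000e-02 -3.7800e+01] j [ -2.6  11.5 -17.    0.  -61.5  54.9] F [-0.41  0.3  -1.27]
mm [-0.12  2.74 43.18] shares [-0.00015  0.00343  0.05397] turn 0.0 share 0.0
```

send_rows(deltas=[[[0,0.0034,0],0],[[0,0.0034,0.02],0],[[0,0.0034,0.04],0],[[0,0.0034,0.04],0],[[0,0.0034,0.04],0]])

```text
clock: 16.02
tool_pos: [0.5161, -0.2184, 0.2218]
orientation: [179.9, 0.1, -37.8]
force: [0.9, -0.4, 0.1]
opening: 0.0212
gripper_force: 30.0
```

send_rows(deltas=[[[0,0,0],0],[[0,0,0],0],[[0,0,0],0],[[0,0,0],0],[[0,0,0],0]])

```text
clock: 16.43
tool_pos: [0.5168, -0.2182, 0.2227]
orientation: [-180.0, -0.0, -37.8]
force: [-0.4, -0.4, -1.4]
opening: 0.0212
gripper_force: 30.0
```

```bash
python3 plan.py .5168 -.2181 .2017 52.2
```

```text
pose [ 0.5168 -0.2182  0.2227] [-1.7998e+02 -4.0000e-02 -3.7790e+01] j [ -2.9  13.1 -19.5   0.  -57.4  55.1] F [-0.38 -0.39 -1.35]
mm [-0.1  -0.05 20.95] shares [-1.200e-04 -6.000e-05  2.619e-02] turn 0.01 share 0.0001
```

send_rows(deltas=[[[0,0,0.006],0],[[0,0,0.012],0],[[0,0,0.018],0],[[0,0,0.022],0],[[0,0,0.026],0]])

```text
clock: 16.85
tool_pos: [0.5164, -0.2182, 0.2006]
orientation: [180.0, 0.0, -37.8]
force: [0.4, -0.6, -0.8]
opening: 0.0213
gripper_force: 30.0
```

send_rows(deltas=[[[0,0,0.006],0],[[0,0,0.012],0],[[0,0,0.018],0],[[0,0,0.024],0],[[0,0,0.024],0]])

```text
clock: 17.27
tool_pos: [0.5161, -0.2181, 0.1809]
orientation: [180.0, 0.1, -37.8]
force: [-0.4, -0.3, -0.0]
opening: 0.0215
gripper_force: 30.0
```

send_rows(deltas=[[[0,0,0.006],0],[[0,0,0.012],0],[[0,0,0.018],0],[[0,0,0.02],0],[[0,0,0.02],0]])

```text
clock: 17.68
tool_pos: [0.5163, -0.2182, 0.1655]
orientation: [180.0, 0.1, -37.8]
force: [0.1, 0.1, -0.3]
opening: 0.0221
gripper_force: 30.0
```

send_rows(deltas=[[[0,0,0.001],0],[[0,0,0.002],0],[[0,0,0.003],0],[[0,0,0.0035],0],[[0,0,0.0035],0]])

```text
clock: 18.1
tool_pos: [0.5166, -0.2182, 0.1634]
orientation: [-180.0, -0.0, -37.8]
force: [0.6, 0.7, -0.2]
opening: 0.0214
gripper_force: 30.0
```

send_rows(deltas=[[[0,0,0.0005],0],[[0,0,0.001],0],[[0,0,0.0015],0],[[0,0,0.002],0],[[0,0,0.002],0]])

```text
clock: 18.52
tool_pos: [0.5167, -0.2182, 0.1618]
orientation: [180.0, -0.0, -37.8]
force: [0.8, 1.2, 0.0]
opening: 0.0211
gripper_force: 30.0
```

send_rows(deltas=[[[0,0,0],0],[[0,0,0],0],[[0,0,0],0],[[0,0,0],0],[[0,0,0],0]], gripper=0.8)

```text
clock: 18.93
tool_pos: [0.5166, -0.2182, 0.1618]
orientation: [-180.0, -0.0, -37.8]
force: [0.5, -0.9, -0.3]
opening: 0.0493
gripper_force: 0.0
```

send_rows(deltas=[[[0,0,0],0],[[0,0,0],0],[[0,0,0],0],[[0,0,0],0],[[0,0,0],0]])

```text
clock: 19.35
tool_pos: [0.5166, -0.2182, 0.1618]
orientation: [-180.0, 0.0, -37.8]
force: [-0.6, -0.1, 0.2]
opening: 0.0701
gripper_force: 0.0
```

send_rows(deltas=[[[0,0,-0.02],0],[[0,0,-0.05],0],[[0,0,-0.09],0],[[0,0,-0.13],0],[[0,0,-0.16],0]])

```text
clock: 19.77
tool_pos: [0.517, -0.2184, 0.2925]
orientation: [-180.0, -0.1, -37.8]
force: [1.0, 0.4, -0.1]
opening: 0.0701
gripper_force: 0.0
```

send_rows(deltas=[[[0,0,0],0],[[0,0,0],0],[[0,0,0],0],[[0,0,0],0],[[0,0,0],0]])

```text
clock: 20.18
tool_pos: [0.5162, -0.2181, 0.2885]
orientation: [179.9, 0.1, -37.8]
force: [0.3, -0.1, 0.5]
opening: 0.0704
gripper_force: 0.0
```

Run:
```python
from plant import ctrl; from h import *
a=shot(ctrl,"scene"); b=shot(ctrl,"side")
def crop(p,u,v,w,h,k): return cv2.resize(np.ascontiguousarray(p["color"][v:v+h,u:u+w,::-1]),None,fx=k,fy=k,interpolation=cv2.INTER_CUBIC)
cv2.imwrite("pics/fin.png",np.hstack([crop(a,190,240,130,140,3),crop(b,240,180,200,140,3)])[:, :800])
for p,n in((a,"scene"),(b,"side")):
  for m in ctrl.cut_out(p,"pin"):
    ys,xs=np.nonzero(m["pixels"]); print(n,xs.min(),ys.min(),xs.max(),ys.max())
```

```text
scene 247 281 260 319
scene 217 301 237 373
scene 204 254 223 304
side 416 286 434 342
side 378 280 388 309
side 349 292 362 346
side 240 187 356 287
```

View pics/fin.png

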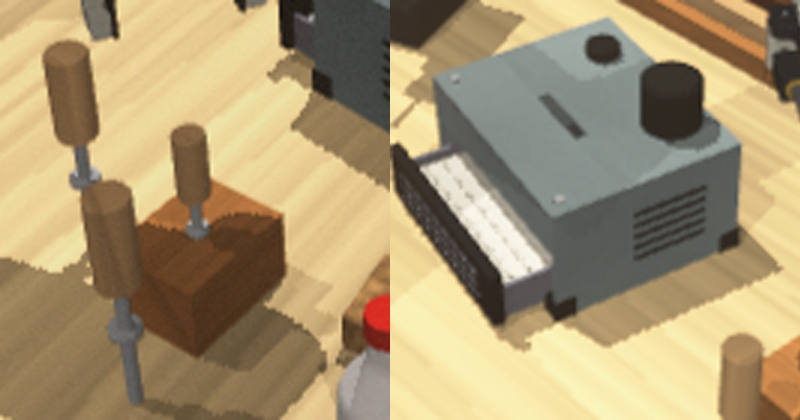

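The small pin is back in the stand with its collar seated at (197,228) in the crop. That is the same place as at the start, and the cassette is out. Handing in.

```bash
python3 -c "
from plant import ctrl
print(ctrl.close_job())"
```

```text
the job is handed in; nothing more can be done
None
```

The cassette sprang out, the smallest pin is back in its stand and released, no bystander was touched as far as I could see, and the job is handed in at about 20 s; the highest vertical force I read was about 6 N, and the judging result was not shown.

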